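Snap the storage tub lid shut all round

TASK

One of the two clear storage tubs has its white lid only laid on: sections of its rim still stand up. With the fingertips, press down every rim section of that lid that stands up until it clicks shut and lies level, so that the lid is shut all round, then take the hand away. Do not grasp, lift or push along anything: both tubs stay where they stand, the steel cap stays lying on the lid, and the jars and bottles around are left as they are.

Things in the scene. Friction and masses are not known exactly. Their poses are not given: they have to be found in the camera images.
- tub: Tub to be closed: clear plastic, white click-shut lid 200 (y) x 150 mm (x) outside, loose, 0.9 to 1 kg. Origin: centre of its underside, on the shelf; own x the short way, y the long way, z up; either of two places, yaw up to 86 degrees either way. On the lid, four fixed corner pads (25 mm square, top 90 mm up) and between them four hinged rim sections, 26 mm wide, 4 mm thick; outside, nothing sticks out farther.
- lid_panel (a point): Centre of the lid's sunken middle panel, on its top face (80 mm above the shelf; panel 98 x 148 mm). Around it the rim sections are hinged along their inner edges, 88 mm above the shelf: front and back 49 mm, left and right 74 mm from the tub's centre.
- rim_front (a joint): Rim section on the tub's own -x side, 146 mm long: 0 = standing up (open), 0.45 = level (clicked shut), rad; open, its outer edge is about 11 mm too high. It springs back if let go before half-way; past that it snaps shut and stays. Pushing straight down takes some 4.5 N at the outer edge, 6 N at its press point. Always open at the start.
- press_front (a point): Point to press on the front section: on its top face, midway along, 20 mm out from its hinge; it moves with the section. With the section shut it lies at (-69, 0) mm (tub's x, y), 90 mm above the shelf.
- rim_back (a joint): Rim section on the tub's own +x side, 146 mm long: 0 = standing up (open), 0.45 = level (clicked shut), rad; open, its outer edge is about 11 mm too high. It springs back if let go before half-way; past that it snaps shut and stays. Pushing straight down takes some 4.5 N at the outer edge, 6 N at its press point. Always open at the start.
- press_back (a point): Point to press on the back section: on its top face, midway along, 20 mm out from its hinge; it moves with the section. With the section shut it lies at (69, 0) mm (tub's x, y), 90 mm above the shelf.
- rim_left (a joint): Rim section on the tub's own +y side, 96 mm long: 0 = standing up (open), 0.45 = level (clicked shut), rad; open, its outer edge is about 11 mm too high. It springs back if let go before half-way; past that it snaps shut and stays. Pushing straight down takes some 4.5 N at the outer edge, 6 N at its press point. Either open or already shut at the start.
- press_left (a point): Point to press on the left section: on its top face, midway along, 20 mm out from its hinge; it moves with the section. With the section shut it lies at (0, 94) mm (tub's x, y), 90 mm above the shelf.
- rim_right (a joint): Rim section on the tub's own -y side, 96 mm long: 0 = standing up (open), 0.45 = level (clicked shut), rad; open, its outer edge is about 11 mm too high. It springs back if let go before half-way; past that it snaps shut and stays. Pushing straight down takes some 4.5 N at the outer edge, 6 N at its press point. Either open or already shut at the start.
- press_right (a point): Point to press on the right section: on its top face, midway along, 20 mm out from its hinge; it moves with the section. With the section shut it lies at (0, -94) mm (tub's x, y), 90 mm above the shelf.
- tub_shut: The other tub, same size and make, all four rim sections already shut, loose, about 0.95 kg; origin as for the first. Leave it alone.
- cap: Loose steel jar cap, 36 mm across, 14 mm high, lying on the middle panel of the tub's lid; it stays there. Origin at the centre of its underside.
- amber: Small amber glass jar with black cap, 44 mm across, 100 mm high, between the two tubs. Loose; a bystander. Origin at the centre of its underside.
- swing: Small clear swing-top bottle, 56 mm across, 114 mm high, between the two tubs. Loose; a bystander. Origin at the centre of its underside.
- shaker: Glass shaker with steel head, 54 mm across, 98 mm high, beyond the tubs. Loose; a bystander. Origin at the centre of its underside.
- clipjar: Clip-top jar, 80 mm across, 136 mm high, beyond the tubs. Loose; a bystander. Origin at the centre of its underside.
- jug: Clear bottle with white cap, 60 mm across, 150 mm high, beyond the tubs. Loose; a bystander. Origin at the centre of its underside.
Things that resemble listed ones, but are neither listed nor needed, are in the scene too. Leave any purple look-alike of the tub alone. Several things have the shape of the cap; the one meant has the colours described above.

How it is judged:
By the outcome, as a careful person would: the job done as asked, in the order asked, and still so for the second after the job is handed in, with the robot touching nothing.
It also fails if it takes over 64 s, if anything falls off the work surface, if the arm or the gripper's body presses on something with over 40 N, if the wrist force passes 120 N, or if a joint passes its speed limit or range.

ROBOT

A 6-joint arm with a two-finger parallel gripper is mounted at the origin on the work surface. World frame = base frame: x ahead of the robot, y to its left, z up, the work surface at z = 0. Lengths are in m, angles in rad, forces in N, time in s.
With the tool pointing down it reaches from about 0.4 to 0.925 m from the base axis. Payload 3.4 kg.
Tool frame: the origin (TCP) lies between the finger pads; the fingertips stand 8 mm ahead of it and the grasp point (between the pads) lies 11 mm behind it; x points along the fingers, y is the direction in which the jaws open and shut, and the axes are right-handed (so a half turn about x gives the same grasp; the last joint's range is limited). The gripper opens to 85 mm and grips with 20 to 120 N. Pads are 22 mm wide; open, the fingers measure 114 mm over their backs; the gripper's body (76 mm by 85 mm) begins 54 mm behind the grasp point. The pads swing forward as they close: fully open they stand 13 mm farther back than shut.
Start: joints at [1.065, 0.307, 1.506, -0, 1.328, -0.073], TCP at [0.241, 0.522, 0.239] pointing down, gripper open.
Joint ranges: [-3.12, 3.12], [-1.05, 2.28], [0.14, 2.33], [-1.42, 4.57], [0.1, 2.73], [-2.68, 2.68]. Speed limits (rad/s): [2.57, 2.57, 3.14, 3.14, 3.14, 3.14].

INTERFACE

Orientations are given as [roll, pitch, yaw] about the fixed x, y, z axes, in that order (R = Rz(yaw) Ry(pitch) Rx(roll)).
In Python, from cell import r gives the robot as it stands. The module is installed in compiled form; this text tells all that it offers.
- The arm moves only by the tool step_arm, never from a script. Its arguments are lists of equal length, an entry for each row: "xyz": the shift along the tool's x, y, z in units of 500 mm (1.0 is 500 mm), a list of three; "spin": the turn about the tool's x in units of 180 degrees (1.0 is 180 degrees). A call has 1 to 12 rows; each row is the pose to reach, as a shift and turn from the pose commanded when the call began, along the tool's axes at that moment, turning the shorter way round; what a row does not reach only later rows make up. A row lasts 1/8 s, in which the tool goes at most 62.5 mm and 10.7 degrees, less where a joint would pass 70% of its speed; a pose out of reach is approached as far as the arm can. A call with a number of a shift or a turn outside -1 to 1 is refused whole. A call with a gripper value outside its range is refused whole. "jaw" is the opening, from -1 (shut) to 1 (fully open), set as the call begins (left out, the last holds). The fingers move at their own pace and stop on an object; the grip force is fixed at half the most. Time passes only in rows, so rows that repeat a pose let the fingers close. It gives the time, the measured TCP pose, the force and the opening at its end, in the units of the state.
- r.observe(): the state, without advancing time (a new reading comes with each control period).
- r.capture(name): name is "scene" or "side" or "wrist"; returns a dict with "img" (400x640x3 uint8, red, green, blue), "range_z" (400x640 float32, m along the optical axis (not along the pixel's ray), 0 where there is no reading), "mtx" (3x3 intrinsics, pixels), "rvec" (rotation vector, rad) and "tvec" (3), from world to camera coordinates, as OpenCV has them; the wrist camera has in their place "T_tool_cam" (4x4, takes a point from camera to tool coordinates, whose origin is the TCP and whose axes are the tool frame's). Camera axes: x right, y down, z forward; pixel columns grow to the right and rows downward; lengths in m; the calibration is good to about 2 mm. A picture is of the moment at which its call begins: read the wrist's pose just before it.
- r.close_job(): hands the job in, once; it reports no verdict.
The state is a dict: "time": time; "joints": joint angles; "joint_vel": joint speeds; "joint_torque": joint torques, N m; "eef_pos": TCP position; "eef_rot": TCP orientation; "wrist_force": force on the tool from outside, world axes, zero at the start; "wrist_torque": the same for the moment, N m; "gripper_width": finger opening in m.
Only numpy, scipy, OpenCV 4.12 (cv2) and the standard library are available. Lean on these libraries where they do the work, as an engineer would, in place of code of your own. Each camera call takes 0.05 s, during which the arm holds its last target. There are 200 camera calls.

## Working session

There is one attempt and no reset: what is moved stays moved. The work goes in short steps, Python scripts to look and compute and a tool call to move; the robot and the scene stay as the last step left them, time stands still between calls to the robot, and variables do not carry over. Pictures are saved under pics/ and viewed, about 8 in all and at most 12, crops included, and the job is handed in when it is done.

Besides the shell and the picture viewer there is one more tool, called by a JSON object that holds its "fn" and its "kwargs", one argument or row to a line. step_arm: Moves the arm, as the interface text tells. Shifts and turns lie within -1 to 1; 1 stands for 500 mm of shift or 180 degrees of turn. Its arguments: {"type":"object","properties":{"xyz":{"type":"array","items":{"type":"array","items":{"type":"number","minimum":-1,"maximum":1}}},"spin":{"type":"array","items":{"type":"number","minimum":-1,"maximum":1}},"jaw":{"type":"number"}},"required":["xyz","spin"]}

```bash
mkdir -p pics; cat > h.py <<'E'
import numpy as np, cv2
from cell import r
def cloud(c, pose=None):
    z=c['range_z']; K=c['mtx']; v,u=np.mgrid[0:400,0:640]
    P=np.stack([(u-K[0,2])/K[0,0]*z,(v-K[1,2])/K[1,1]*z,z],-1)
    if 'rvec' in c:
        R=cv2.Rodrigues(np.array(c['rvec']))[0]; return (P-np.array(c['tvec']).ravel())@R
    T=c['T_tool_cam']; P=P@T[:3,:3].T+T[:3,3]
    return P@rot(pose['eef_rot']).T+np.array(pose['eef_pos'])
def rot(e):
    from scipy.spatial.transform import Rotation as Ro
    return Ro.from_euler('xyz',e).as_matrix()
E
python3 - <<'E'
from h import *
print(r.observe())
for n in('scene','side'):
    c=r.capture(n); np.savez(n,**c); cv2.imwrite(f'pics/{n}.png',c['img'][...,::-1])
    print(n,(-cv2.Rodrigues(np.array(c['rvec']))[0].T@np.array(c['tvec']).ravel()),c['mtx'][0,0])
E
```

```text
{'time': 0.0, 'joints': array([ 1.06548415e+00,  3.07574233e-01,  1.50764745e+00, -4.54453703e-06,
        1.32837794e+00, -7.35432120e-02]), 'joint_vel': array([ 1.00635967e-04, -7.97999936e-06,  1.42941181e-03,  5.72619013e-04,
       -4.14124936e-04,  5.92091044e-04]), 'joint_torque': array([-6.84539882e-04, -4.57549775e+01, -2.51917863e+01,  2.31023832e-04,
        1.28597813e-02, -2.62287855e-06]), 'eef_pos': array([0.24035115, 0.52163062, 0.23839008]), 'eef_rot': array([-1.64214247,  1.56878935, -2.07391034]), 'wrist_force': array([-0.69847292,  0.70156486, -0.29905087]), 'wrist_torque': array([-0.04639641, -0.04511709,  0.0037903 ]), 'gripper_width': 0.08514327724034125}
scene [ 0.96765376 -0.59431002  0.80974443] 455.78992907095846
side [0.42785157 0.79440191 0.67956962] 440.0061651038581
```

View pics/scene.png

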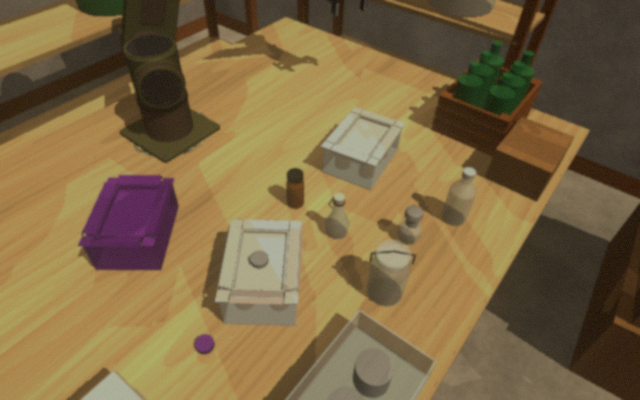

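View pics/side.png

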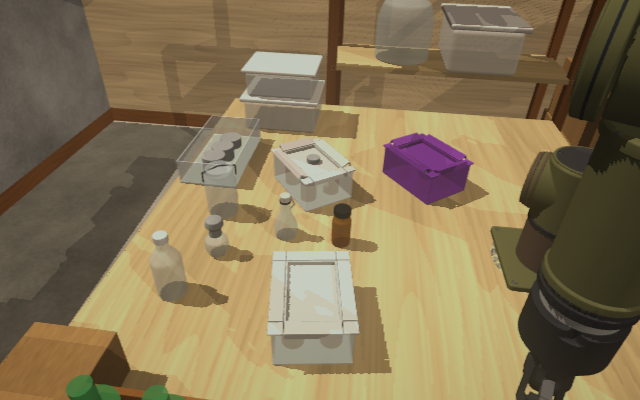

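The capped, loose-lidded tub is at scene (260,270) and side (313,170). The shut tub is at scene (363,147), and the amber jar and swing-top bottle stand between them. Next I'll measure the tub from depth.

```bash
python3 - <<'E'
from h import *
c=dict(np.load('scene.npz')); P=cloud(c); d=dict(np.load('side.npz')); Q=cloud(d)
for n,X,(u,v) in(('cap',P,(259,259)),('cap',Q,(314,158)),('amber',P,(295,175)),('swing',P,(339,198)),('clip',P,(392,255)),('shk',P,(413,213)),('purple',P,(135,210)),('table',P,(200,310))): print(n,X[v,u].round(3))
for X,im,(u,v) in((P,c['img'],(259,259)),(Q,d['img'],(314,158))):
    ctr=X[v,u]
    m=(X[...,2]>.082)&(X[...,2]<.112)&(np.linalg.norm(X[...,:2]-ctr[:2],axis=-1)<.14)
    n,l,s,_=cv2.connectedComponentsWithStats(m.astype('uint8'))
    k=1+np.argmax(s[1:,4]); p=X[l==k]
    rect=cv2.minAreaRect(p[:,:2].astype('float32')*1000); print(s[k],rect)
    # height map about the rectangle
    for ang in (rect[2],):
        a=np.radians(ang); R=np.array([[np.cos(a),np.sin(a)],[-np.sin(a),np.cos(a)]])
        q=(p[:,:2]*1000-rect[0])@R.T
        for lo in range(-110,111,20):
            row=[]
            for lo2 in range(-110,111,20):
                s_=(abs(q[:,0]-lo)<10)&(abs(q[:,1]-lo2)<10); row.append('%4d'%(np.median(p[s_,2])*1000) if s_.sum()>3 else '   .')
            print(' '.join(row))
E
```

```text
cap [ 0.564 -0.227  0.094]
cap [ 0.556 -0.218  0.094]
amber [ 0.468 -0.003  0.101]
swing [ 0.599 -0.012  0.117]
clip [ 0.771 -0.081  0.129]
shk [0.737 0.07  0.096]
purple [ 0.257 -0.291  0.08 ]
table [ 0.505 -0.345 -0.002]
[ 215  220   87   85 3914] ((563.666259765625, -221.1776885986328), (154.22384643554688, 204.96966552734375), 37.070152282714844)
   .    .    .    .    .    .    .    .    .    .    .    .
   .    .    .    .    .    .    .    .    .    .    .    .
   .   90   96   98   98   98   98   98   98   98   90    .
  91   92   91   92   92   92   92   92   92   90   90    .
  92   97   91    .    .    .    .    .    .   88   90    .
  91   97   91    .    .    .    .    .    .   88   90    .
  92   97   91    .    .    .    .    .    .   88   90    .
  92   97   91    .    .    .    .    .    .   88   90    .
  92   91   91   92   92   93   92   92   92   91   90   89
   .   90   95   97   97   98   98   98   98   98   90   89
   .    .    .    .    .    .    .    .    .    .    .    .
   .    .    .    .    .    .    .    .    .    .    .    .
[ 271  137   85   49 1769] ((560.651123046875, -217.78509521484375), (156.55532836914062, 205.24044799804688), 36.2719841003418)
   .    .    .    .    .    .    .    .    .    .    .    .
   .    .    .    .    .    .    .    .    .    .    .    .
   .   90   98   99   99   98   99   99   98   94   90    .
   .   91   89   92   92   91   92   91   91   91   90    .
   .   97   87    .   82    .    .    .    .   90   90    .
   .   98   88    .    .   94   93    .    .   90   90    .
   .   97   88    .    .   93   89    .    .   90   90   88
   .   97   88   82    .   82    .   82    .   90   90   88
   .   94   92   92   91   92   93   94   93   90   90   85
   .   90   97   97   98   97   97   97   97   95   90   90
   .    .    .    .    .    .    .    .    .    .    .    .
   .    .    .    .    .    .    .    .    .    .    .    .
```

```bash
cat >> h.py <<'E'
a=np.radians(36.7); e1=np.array([np.cos(a),np.sin(a)]); e2=np.array([-e1[1],e1[0]]); C=np.array([.562,-.2195])
def plan(xy,z,spin=False):
    o=r.observe(); R=rot(o['eef_rot']); d=R.T@(np.r_[xy,z]-o['eef_pos'])
    y=R[:2,1]; ang=np.degrees(np.arctan2(e2[1],e2[0])-np.arctan2(y[1],y[0])); ang=(ang+90)%180-90
    print('t',o['time'],'pos',o['eef_pos'].round(4),'F',o['wrist_force'].round(1),'-> xyz',(d/.5).round(4),'spin(x down => sign -)',round(-ang/180,3),'w',round(o['gripper_width'],4),'j6',o['joints'][5].round(2))
E
python3 -c "
from h import *
plan(C+.070*e1,.20);plan(C-.070*e1,.20);plan(C-.095*e2,.20);print(rot(r.observe()['eef_rot']).round(3))"
```

```text
t 0.1 pos [0.2404 0.5217 0.2385] F [ 1.2 -0.3 -0.5] -> xyz [ 0.0786 -0.9539  1.2715] spin(x down => sign -) -0.341 w 0.0856 j6 -0.07
t 0.1 pos [0.2404 0.5217 0.2385] F [ 1.2 -0.3 -0.5] -> xyz [ 0.0791 -1.1999  1.1377] spin(x down => sign -) -0.341 w 0.0856 j6 -0.07
t 0.1 pos [0.2404 0.5217 0.2385] F [ 1.2 -0.3 -0.5] -> xyz [ 0.079  -1.1677  1.3715] spin(x down => sign -) -0.341 w 0.0856 j6 -0.07
[[-0.001  0.419  0.908]
 [-0.002  0.908 -0.419]
 [-1.    -0.002 -0.   ]]
```

{"fn": "step_arm", "kwargs": {
  "xyz": [
    [0,-0.63,0.84],
    [0,-0.63,0.84],
    [0,-0.63,0.84],
    [0,-0.63,0.84],
    [0,-0.63,0.84],
    [0,-0.63,0.84],
    [0,-0.63,0.84],
    [0,-0.63,0.84],
    [0,-0.63,0.84],
    [0,-0.63,0.84],
    [0,-0.63,0.84],
    [0,-0.63,0.84]
  ],
  "spin": [-0.34,-0.34,-0.34,-0.34,-0.34,-0.34,-0.34,-0.34,-0.34,-0.34,-0.34,-0.34],
  "jaw": -1
}}

```text
time: 1.6
eef_pos: [0.4893, 0.0615, 0.239]
eef_rot: [2.155, 1.57, 2.793]
wrist_force: [-0.8, -1.1, -0.7]
gripper_width: -0.0
```

```bash
python3 -c "
from h import *
plan(C+.070*e1,.20)"
```

```text
t 1.6 pos [0.4893 0.0615 0.239 ] F [-0.8 -1.1 -0.7] -> xyz [ 0.0776 -0.5378 -0.0778] spin(x down => sign -) -0.001 w -0.0 j6 -2.17
```

{"fn": "step_arm", "kwargs": {
  "xyz": [
    [0,-0.2,-0.03],
    [0,-0.4,-0.06],
    [0,-0.538,-0.078],
    [0,-0.538,-0.078],
    [0.078,-0.538,-0.078],
    [0.078,-0.538,-0.078],
    [0.078,-0.538,-0.078],
    [0.078,-0.538,-0.078],
    [0.078,-0.538,-0.078],
    [0.078,-0.538,-0.078]
  ],
  "spin": [0.5,0.5,0.5,0.5,0.5,0.5,0.5,0.5,0.5,0.5]
}}

```text
time: 2.85
eef_pos: [0.6189, -0.1771, 0.2003]
eef_rot: [-3.001, 1.57, 2.351]
wrist_force: [-0.5, 0.7, 0.4]
gripper_width: 0.0002
```

{"fn": "step_arm", "kwargs": {
  "xyz": [
    [0,0,0],
    [0,0,0],
    [0,0,0],
    [0,0,0],
    [0,0,0],
    [0,0,0],
    [0,0,0],
    [0,0,0],
    [0,0,0],
    [0,0,0]
  ],
  "spin": [0.5,0.5,0.5,0.5,0.5,0.5,0.5,0.5,0.5,0.5]
}}

```text
time: 4.1
eef_pos: [0.6188, -0.1781, 0.2004]
eef_rot: [-1.48, 1.571, 2.302]
wrist_force: [0.5, -0.2, 0.4]
gripper_width: -0.0004
```

```bash
python3 - <<'E'
from h import *
plan(C+.070*e1,.110)
o=r.observe(); c=r.capture('wrist'); np.savez('w1',**c); cv2.imwrite('pics/w1.png',c['img'][...,::-1])
X=cloud(c,o); m=(X[...,2]>.084)&(X[...,2]<.106)
m&=np.linalg.norm(X[...,:2]-C,axis=-1)<.14
p=X[m]; print(cv2.minAreaRect(p[:,:2].astype('float32')*1000))
E
```

```text
t 4.1 pos [ 0.6188 -0.1781  0.2004] F [ 0.5 -0.2  0.4] -> xyz [ 0.1807 -0.0014  0.0006] spin(x down => sign -) -0.0 w -0.0004 j6 0.59
((565.6260986328125, -214.14549255371094), (149.42855834960938, 202.46145629882812), 37.014163970947266)
```

View pics/w1.png

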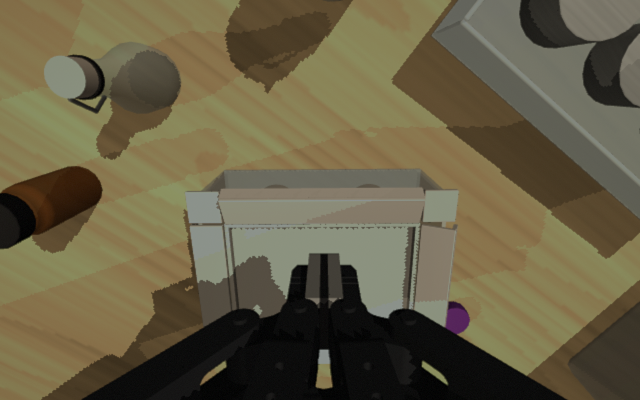

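```bash
echo 'C=np.array([.5635,-.2175])' >> h.py; python3 -c "
from h import *
plan(C+.071*e1,.110)"
```

```text
t 4.15 pos [ 0.6188 -0.1782  0.2003] F [-0.2  1.  -0. ] -> xyz [ 0.1807 -0.0031 -0.0063] spin(x down => sign -) -0.0 w -0.0004 j6 0.58
```

{"fn": "step_arm", "kwargs": {
  "xyz": [
    [0.08,-0.003,-0.006],
    [0.16,-0.003,-0.006],
    [0.18,-0.003,-0.006],
    [0.185,-0.003,-0.006],
    [0.19,-0.003,-0.006],
    [0.195,-0.003,-0.006],
    [0.2,-0.003,-0.006],
    [0.2,-0.003,-0.006]
  ],
  "spin": [0,0,0,0,0,0,0,0]
}}

```text
time: 5.15
eef_pos: [0.6203, -0.1765, 0.1001]
eef_rot: [0.888, 1.57, -1.617]
wrist_force: [1.1, 0.1, 0.2]
gripper_width: 0.0
```

{"fn": "step_arm", "kwargs": {
  "xyz": [
    [0.002,0,0],
    [0.004,0,0],
    [0.004,0,0]
  ],
  "spin": [0,0,0]
}}

```text
time: 5.52
eef_pos: [0.6203, -0.1763, 0.0982]
eef_rot: [-0.52, 1.571, -3.026]
wrist_force: [-0.8, -0.2, 0.6]
gripper_width: -0.0004
```

{"fn": "step_arm", "kwargs": {
  "xyz": [
    [0.002,0,0],
    [0.004,0,0],
    [0.004,0,0]
  ],
  "spin": [0,0,0]
}}

```text
time: 5.9
eef_pos: [0.6204, -0.1762, 0.0979]
eef_rot: [1.959, 1.57, -0.546]
wrist_force: [-2.5, 1.7, 9.8]
gripper_width: 0.0003
```

{"fn": "step_arm", "kwargs": {
  "xyz": [
    [-0.05,0,0],
    [-0.12,0,0],
    [-0.12,0,0]
  ],
  "spin": [0,0,0]
}}

```text
time: 6.28
eef_pos: [0.6226, -0.177, 0.1596]
eef_rot: [2.162, 1.564, -0.343]
wrist_force: [-0.1, -0.1, -0.3]
gripper_width: 0.0002
```

```bash
python3 -c "
from h import *
plan(C-.071*e1,.110)
c=r.capture('scene');X=cloud(c)
q=(X[...,:2]-C)@np.c_[e1,e2]
for n,u,v in(('A',.070,0),('B',-.070,0),('L',0,.094),('R',0,-.094)):
    m=(abs(q[...,0]-u)<(.004 if u else .035))&(abs(q[...,1]-v)<(.004 if v else .05))&(X[...,2]>.08)&(X[...,2]<.11); print(n,m.sum(),np.percentile(X[m][:,2],[10,50,90]).round(4))"
```

```text
t 6.275 pos [ 0.6226 -0.177   0.1596] F [-0.1 -0.1 -0.3] -> xyz [ 0.098  -0.005   0.2856] spin(x down => sign -) -0.001 w 0.0002 j6 0.59
A 137 [0.0885 0.0902 0.0918]
B 182 [0.0973 0.0998 0.1019]
L 84 [0.089  0.0904 0.0916]
R 116 [0.0978 0.0994 0.101 ]
```

{"fn": "step_arm", "kwargs": {
  "xyz": [
    [0,0,0.1],
    [0,0,0.2],
    [0,0,0.284],
    [0,0,0.284],
    [0.07,0,0.284],
    [0.09,0,0.284],
    [0.098,0,0.284],
    [0.104,0,0.284],
    [0.11,0,0.284],
    [0.116,0,0.284],
    [0.12,0,0.284],
    [0.12,0,0.284]
  ],
  "spin": [0,0,0,0,0,0,0,0,0,0,0,0]
}}

```text
time: 7.82
eef_pos: [0.5068, -0.2607, 0.0979]
eef_rot: [2.138, 1.569, -0.367]
wrist_force: [-2.1, 0.7, 10.1]
gripper_width: -0.0001
```

{"fn": "step_arm", "kwargs": {
  "xyz": [
    [-0.05,0,0],
    [-0.12,0,0],
    [-0.12,0,0],
    [-0.12,0,0]
  ],
  "spin": [0,0,0,0]
}}

```text
time: 8.32
eef_pos: [0.5059, -0.2604, 0.156]
eef_rot: [-1.593, 1.571, 2.185]
wrist_force: [0.1, 0.2, -0.4]
gripper_width: 0.0
```

```bash
python3 -c "
from h import *
plan(C-.096*e2,.0963)"
```

```text
t 8.325 pos [ 0.5059 -0.2604  0.156 ] F [ 0.1  0.2 -0.4] -> xyz [ 0.1194  0.1915 -0.1445] spin(x down => sign -) -0.001 w 0.0 j6 0.38
```

{"fn": "step_arm", "kwargs": {
  "xyz": [
    [0,0.09,-0.07],
    [0,0.19,-0.144],
    [0,0.191,-0.144],
    [0,0.191,-0.144],
    [0.07,0.191,-0.144],
    [0.09,0.191,-0.144],
    [0.098,0.191,-0.144],
    [0.104,0.191,-0.144],
    [0.11,0.191,-0.144],
    [0.116,0.191,-0.144],
    [0.12,0.191,-0.144],
    [0.12,0.191,-0.144]
  ],
  "spin": [0,0,0,0,0,0,0,0,0,0,0,0]
}}

```text
time: 9.82
eef_pos: [0.6213, -0.2947, 0.098]
eef_rot: [2.057, 1.569, -0.448]
wrist_force: [-1.3, 1.8, 7.6]
gripper_width: -0.0
```

{"fn": "step_arm", "kwargs": {
  "xyz": [
    [-0.06,0,0],
    [-0.18,0,0],
    [-0.3,0,0],
    [-0.3,0,0.1],
    [-0.3,0,0.25],
    [-0.3,0,0.3],
    [-0.3,0,0.3],
    [-0.3,0,0.3]
  ],
  "spin": [0,0,0,0,0,0,0,0]
}}

```text
time: 10.82
eef_pos: [0.5007, -0.3836, 0.2464]
eef_rot: [2.8, 1.57, 0.294]
wrist_force: [0.8, -0.2, 0.1]
gripper_width: -0.0002
```

```bash
python3 -c "
from h import *
for cam in('scene','side'):
  c=r.capture(cam);X=cloud(c); cv2.imwrite(f'pics/{cam}2.png',c['img'][...,::-1])
  q=(X[...,:2]-C)@np.c_[e1,e2]
  for n,u,v in(('A',.070,0),('B',-.070,0),('L',0,.094),('R',0,-.094)):
    m=(abs(q[...,0]-u)<(.004 if u else .035))&(abs(q[...,1]-v)<(.004 if v else .05))&(X[...,2]>.08)&(X[...,2]<.11); print(cam,n,m.sum(),np.percentile(X[m][:,2],[10,50,90]).round(4) if m.any() else '')"
```

```text
scene A 151 [0.0884 0.09   0.0917]
scene B 172 [0.0889 0.0905 0.0922]
scene L 87 [0.0889 0.0903 0.0917]
scene R 146 [0.0888 0.0904 0.0918]
side A 110 [0.0814 0.0896 0.092 ]
side B 52 [0.0897 0.091  0.0926]
side L 57 [0.0869 0.0904 0.0926]
side R 35 [0.0889 0.0909 0.0918]
```

View pics/scene2.png

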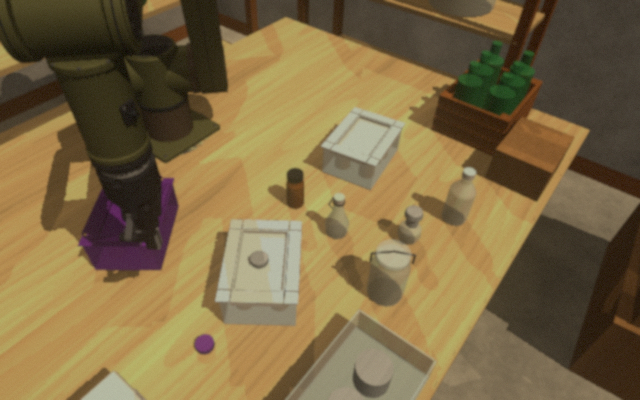

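The picture shows all four rim sections level at about 90 mm. The tub and cap (259,259) are where they were, and the arm is clear of everything.

```bash
python3 -c "
from cell import r
print(r.close_job())"
```

```text
the job is handed in; nothing more can be done
None
```

The lid is shut all round. I pressed down the three rim sections that stood up, front, back and one short side, with the closed fingertips. The other short side was already level, so I left it alone. The readings of about 8–10 N were taken once each section had bottomed out level.

- **Rim height:** in the last scene and side camera checks, all four sections lie at about 90 mm (medians 89.6–91.0 mm). The open ones measured about 99 mm beforehand. The side camera's readings on the first section I pressed spread lower, with the lowest tenth at 81 mm. I took that as points on the edge of the strip, since its median and the scene camera both read 90 mm.
- **Surroundings:** in the last scene picture the cap is still on the lid, and both tubs, the jars and the bottles look unmoved. I judged this by eye and did not measure their positions again.
- **Tub position:** the three views disagreed on the tub's centre by up to about 7 mm. I averaged them, and every press still landed well on its section.

I handed the job in with the hand raised clear, about 11 s into the 64 s allowed.

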